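# Reset the breaker under the push-latch cover

## Robot

A 6-joint arm with a two-finger parallel gripper is mounted at the origin on a cart in front of the work surface, level with it; the furniture and walls round the work are solid. World frame = base frame: x ahead of the robot, y to its left, z up, the work surface at z = 0. Lengths are in m, angles in rad, forces in N, time in s.
With the tool pointing down it reaches from about 0.35 to 0.975 m from the base axis. Payload 4.9 kg.
Tool frame: the origin (TCP) lies at the very end of the fingers, on their centre line; the grasp point (between the pads) lies 19 mm behind it; z points along the fingers, y is the line along which they close (so a half turn about z gives the same grasp; the last joint's range is limited). The gripper opens to 85 mm and grips with 20 to 120 N. Pads are 22 mm wide; open, the fingers measure 114 mm over their backs; the gripper's body (76 mm by 85 mm) begins 54 mm behind the grasp point. The pads swing forward as they close: fully open they stand 13 mm farther back than shut.
Start: joints at [-1.449, 0.053, 1.613, -0, 1.476, -0.119], TCP at [0.149, -0.607, 0.231] pointing down, gripper open.
Joint ranges: [-3.01, 3.01], [-1.01, 2.22], [0.06, 2.58], [-1.02, 4.17], [0.09, 2.62], [-3.14, 3.14]. Speed limits (rad/s): [2.57, 2.57, 3.14, 3.14, 3.14, 3.14].

## Interface

Orientations are given as a rotation vector (axis times angle).
In Python, from station import ctrl, imaging gives the robot as it stands.
- The arm moves only by the tool play_rows, never from a script. Its argument "series" is a list of rows, each a list of 3 entries, a list of its own where there are three numbers: the opening, from 0 (shut) to 1 (fully open), then the shift along the tool's x, y, z each as a share of 0.05 m, from -1 to 1, then the turn, a rotation vector about the tool's x, y, z each as a share of 8 degrees, from -1 to 1. In form: [[grip, [dx, dy, dz], [ax, ay, az]], ...]. A call has 1 to 8 rows; each row shifts and turns the commanded pose from where the row before left it, along the tool's axes as they then stand; what a row does not reach is not made up. A row lasts 1/8 s, in which the tool goes at most 62.5 mm and 10.7 degrees, less where a joint would pass 70% of its speed; a pose out of reach is approached as far as the arm can. A call with a number of a shift or a turn outside -1 to 1 is refused whole. A call with a gripper value outside its range is refused whole. The fingers move at their own pace and stop on an object; "force" is the grip in N (left out, the last holds). Time passes only in rows, so rows that do not move let the fingers close. It gives the time, the measured TCP pose, the force, the opening and the grip force at its end, in the units of the state.
- ctrl.get_obs(): the state, without advancing time (a new reading comes with each control period).
- imaging.get_image(name): name is "side" or "top"; returns a dict with "color" (384x512x3 uint8, blue, green, red), "fx", "fy", "cx", "cy" (pixels), "D" ([k1, k2, p1, p2, k3] as OpenCV has them; the pictures are not rectified), "extrinsics" (4x4, takes a point from world to camera coordinates). Camera axes: x right, y down, z forward; pixel columns grow to the right and rows downward; lengths in m; the calibration is good to about 2 mm. A picture is of the moment at which its call begins. There is no depth.
- ctrl.finish_job(): hands the job in; it is judged then, once.
The state is a dict: "t": time; "q": joint angles; "dq": joint speeds; "effort": joint torques, N m; "tool_pos": TCP position; "tool_rot": TCP orientation; "contact_force": force on the tool from outside, world axes, zero at the start; "wrist_torque": the same for the moment, N m; "opening": finger opening in m; "grip_force": force on a finger pad.
Only numpy, scipy, OpenCV 4.12 (cv2) and the standard library are available. Lean on these libraries where they do the work, as an engineer would, in place of code of your own. Each camera call takes 0.05 s, during which the arm holds its last target. There are 200 camera calls.

## Task

The breaker in the grey power box on the bench has tripped: press the free edge of the box's push-latch cover in and let go so that it pops open, press the round reset button underneath fully down and let it come back up, then push the cover shut and press it in once more so that it stays latched. Only touch and press with the fingertips: do not lift or shove the box, and leave the tin, the pot and the bottle beside it where they stand.

Things in the scene. Friction and masses are not known exactly. Their poses are not given: they have to be found in the camera images.
- power_box: grey painted power box, 150 (x) x 130 (y) x 62 (z) mm, about 1.8 kg, loose on rubber feet. Origin: centre of its underside; z up; x towards the end with a cable stub (louvres at the -x end); the cover's hinge is on the -y side, a ledge 51 mm high on the +y side. The cover shuts a 102 x 63 mm recess at the centre, its floor 28 mm above the bench.
- cover (a joint): cover angle (rad): 0 = latched, level; 1.75 = fully open, a little past upright; from -0.12 on a soft stop = pressed fully in. A light spring opens it, a push-push latch holds it: latched, pressed past -0.11 and released, it swings open by itself within 1 s; from fully open, pushed down past -0.11 and released, it rises to 0 and stays. It takes about 2 N at the free edge, before the stop.
- cover_hinge (a point): point on the hinge line, midway along it: 31 mm to -y of the box origin, 60 mm above the box underside. The hinge runs along the box's x; the cover lies to +y of it when shut and turns about +x as it opens.
- cover_edge (a point): the place to press: on the cover's outer face (top when shut, then 62 mm above the bench), on its middle line, 50 mm from the hinge, 10 mm from the free edge; moves with it. The cover is a flat plastic plate, 100 mm along the hinge, 60 mm from hinge to free edge, 11 mm thick, with dark ridges on top near the free edge.
- reset_button (a joint): how far the button is pressed (m): 0 = up, 0.005 = fully down (stop); springs back when released; fully down takes about 4 N.
- button_top (a point): centre of the top face of the round black reset button, 24 mm in diameter, in a low steel collar of 30 mm. When up it lies 10.5 mm to +y of the box origin and 40 mm above the box underside, 22 mm below the box top. It is covered unless the cover is open.
- flat_tin: bystander: flat round green tin, 74 mm across, 32 mm high; origin at the centre of its underside
- white_pot: bystander: white lidded pot, 65 mm across, 50 mm high; origin at the centre of its underside
- small_bottle: bystander: small bottle with brown cap, 43 mm across, 96 mm high; origin at the centre of its underside

How it is judged:
By the outcome, as a careful person would: the job done as asked, in the order asked, and still so for the second after the job is handed in, with the robot touching nothing.
It also fails if it takes over 51 s, if anything falls off the work surface, if the arm or the gripper's body presses on something with over 40 N, if the wrist force passes 120 N, or if a joint passes its speed limit or range.

## Working session

There is one attempt and no reset: what is moved stays moved. The work goes in short steps, Python scripts to look and compute and a tool call to move; the robot and the scene stay as the last step left them, time stands still between calls to the robot, and variables do not carry over. Pictures are saved under pics/ and viewed, at most 10 in all, crops included, and the job is handed in when it is done.

Besides the shell and the picture viewer there is one more tool, called as a command line: name --argument value ..., lists and objects as JSON in quotes. play_rows: Moves the arm, as the interface text tells. Shift numbers are shares of 0.05 m and turn numbers shares of 8 degrees, none past 1 either way. Its arguments: {"type":"object","properties":{"series":{"type":"array"},"force":{"type":"number"}},"required":["series"]}

```bash
mkdir -p pics
python3 - <<'E'
from station import ctrl, imaging
import cv2,json
for n in("side","top"):
    d=imaging.get_image(n); cv2.imwrite(f"pics/{n}0.png",d["color"])
    print(n,d["fx"],d["fy"],d["cx"],d["cy"],d["D"]); print(d["extrinsics"])
o=ctrl.get_obs(); print(o)
E
```

```text
side 362.5414419846288 362.5414419846288 255.87064429812258 190.1487120950367 [-0.0820017  0.         0.         0.         0.       ]
[[ 9.99105571e-01 -4.22789521e-02 -7.40500064e-04 -5.60207943e-01]
 [-1.83593675e-02 -4.17946986e-01 -9.08285886e-01 -7.31985953e-02]
 [ 3.80918857e-02  9.07487084e-01 -4.18349377e-01  1.18157319e+00]
 [ 0.00000000e+00  0.00000000e+00  0.00000000e+00  1.00000000e+00]]
top 436.54506021942217 436.54506021942217 251.5296483835563 194.9305355864773 [-0.01489201  0.          0.          0.          0.        ]
[[-0.09376926 -0.99558763 -0.00355048 -0.31437433]
 [-0.96385873  0.09167295 -0.25014479  0.58138085]
 [ 0.24936654 -0.02003373 -0.96820193  0.77034824]
 [ 0.          0.          0.          1.        ]]
{'t': 0.1, 'q': array([-1.44900291e+00,  5.33215607e-02,  1.61417463e+00, -2.90236283e-06,
        1.47598194e+00, -1.18991852e-01]), 'dq': array([ 0.00026559, -0.00027057, -0.00237943,  0.00115467,  0.00062725,
        0.00024951]), 'effort': array([-7.16462328e-04, -3.94902527e+01, -3.71363783e+01, -2.23521756e-04,
        3.87982363e-03, -9.82057912e-06]), 'tool_pos': array([ 0.14897607, -0.606402  ,  0.23015619]), 'tool_rot': array([-3.11698054e+00, -3.77085571e-01,  8.68160433e-06]), 'contact_force': array([-0.59864186, -0.6451379 , -0.08883727]), 'wrist_torque': array([-0.03795059, -0.00144153,  0.04014866]), 'grip_force': 0.0, 'opening': 0.08521246979985486}
```

View pics/top0.png

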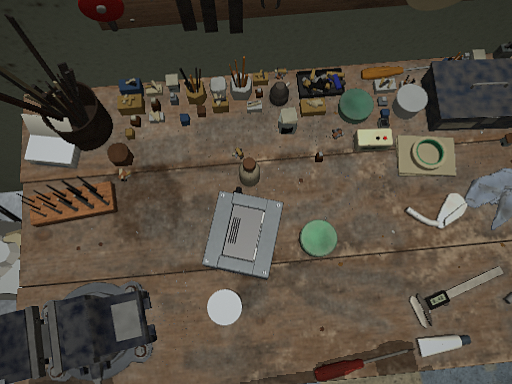

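View pics/side0.png

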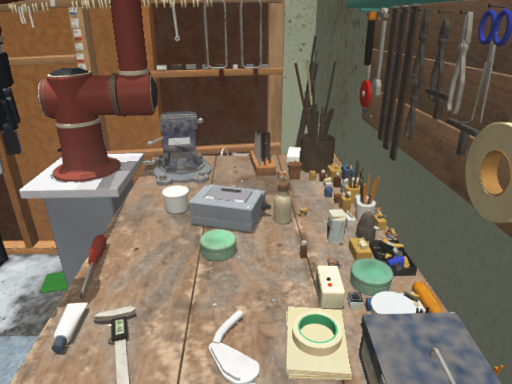

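The top view shows the box at about (243,233), with the bottle at (249,170), the tin at (318,238) and the pot at (224,307). I'll enlarge the box next.

Run:
```python
import cv2
i=cv2.imread("pics/top0.png")[180:285,190:295]
cv2.imwrite("pics/crop0.png",cv2.resize(i,None,fx=5.7,fy=5.7,interpolation=cv2.INTER_CUBIC))
```

```text
(no output)
```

View pics/crop0.png

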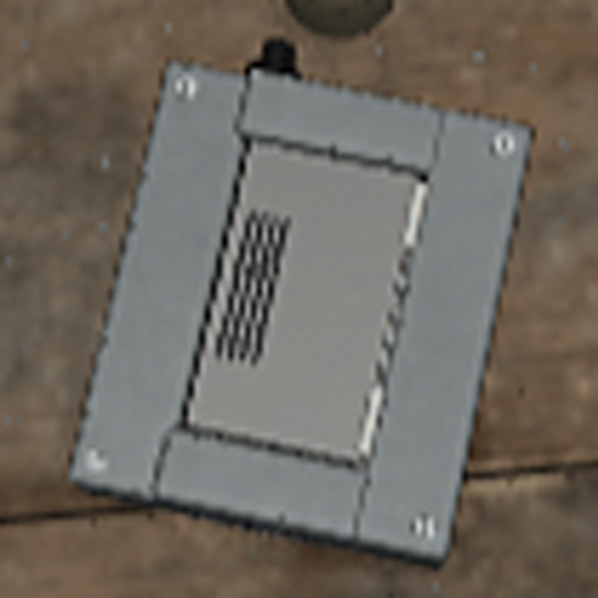

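The crop has the ridges, and so the free edge, on the left, the white hinge on the right and the cable stub at the top. The cover corners are at about (247,142), (427,177), (362,465) and (185,428) in crop pixels.

```bash
cat > h.py <<'E'
import numpy as np, cv2
from station import ctrl, imaging
def toworld(d,px,z):
    K=np.array([[d["fx"],0,d["cx"]],[0,d["fy"],d["cy"]],[0,0,1]])
    n=cv2.undistortPoints(np.array(px,float).reshape(-1,1,2),K,np.array(d["D"])).reshape(-1,2)
    E=np.array(d["extrinsics"]);R,t=E[:3,:3],E[:3,3];c=-R.T@t
    r=np.c_[n,np.ones(len(n))]@R
    s=(np.broadcast_to(z,len(n))-c[2])/r[:,2]
    return c+s[:,None]*r
E
python3 - <<'E'
from h import *
from scipy.spatial.transform import Rotation as Ro
d=imaging.get_image("top")
c=np.array([[247,142],[427,177],[362,465],[185,428],[530,130],[443,560],[165,62],[72,482]])/5.7+[190,180]-.5+.5/5.7
m=np.array([[50,29],[50,-31],[-50,-31],[-50,29],[75,-65],[-75,-65],[75,65],[-75,65]])/1000
w=toworld(d,c,[.062]*6+[.051]*2)[:,:2]
mc,wc=m.mean(0),w.mean(0)
R,rs=Ro.align_vectors(np.c_[w-wc,np.zeros(8)],np.c_[m-mc,np.zeros(8)])
yaw=R.as_euler('zyx')[0];A=R.as_matrix()[:2,:2];o=wc-A@mc
print("yaw",yaw,np.degrees(yaw),"origin",o);print((w-(m@A.T+o)).round(4)*1000)
for n,p in dict(edge=(0,.019),button=(0,.0105)).items(): print(n,o+A@np.array(p))
print(toworld(d,[[318,238],[224,307],[249,163]],[.032,.05,.096]))
print(Ro.from_rotvec(ctrl.get_obs()["tool_rot"]).as_matrix().round(3))
E
```

```text
yaw -0.3005237113578711 -17.218740304413775 origin [ 0.47999038 -0.34389808]
[[ 0.   0.9]
 [-0.2 -1.8]
 [ 0.3 -0.1]
 [ 0.2 -0.1]
 [-1.   1.3]
 [ 0.9  1.5]
 [-0.6  0.3]
 [ 0.4 -2.1]]
edge [ 0.48561476 -0.32574963]
button [ 0.48309859 -0.33386867]
[[ 0.45967756 -0.49135608  0.032     ]
 [ 0.34496621 -0.29682811  0.05      ]
 [ 0.60668029 -0.36838344  0.096     ]]
[[ 0.971  0.238 -0.   ]
 [ 0.238 -0.971  0.002]
 [ 0.    -0.002 -1.   ]]
```

The fit agrees to 2 mm. I'll align tool x with box y, with the fingers shut.

play_rows --series '[[0, [0.98, -0.48, 0], [0, 0, 0]], [0, [0.98, -0.48, 0], [0, 0, 0]], [0, [0.98, -0.48, 0], [0, 0, 0]], [0, [0.98, -0.48, 0], [0, 0, 0]], [0, [0.98, -0.48, 0], [0, 0, 0]], [0, [0.98, -0.48, 0], [0, 0, 0]], [0, [0.98, -0.48, 0], [0, 0, 0]], [0, [0.98, -0.48, 0], [0, 0, 0]]]'

```text
t: 1.15
tool_pos: [0.485, -0.3255, 0.231]
tool_rot: [-3.119, -0.377, 0.0]
contact_force: [0.7, -0.9, -0.3]
opening: -0.0002
grip_force: 0.0
```

play_rows --series '[[0, [0, 0, 0.3], [0, 0, -0.92]], [0, [0, 0, 0.3], [0, 0, -0.92]], [0, [0, 0, 0.3], [0, 0, -0.92]], [0, [0, 0, 0.3], [0, 0, -0.92]], [0, [0, 0, 0.3], [0, 0, -0.92]], [0, [0, 0, 0.3], [0, 0, -0.92]], [0, [0, 0, 0.3], [0, 0, -0.92]], [0, [0, 0, 0.3], [0, 0, -0.92]]]'

```text
t: 2.15
tool_pos: [0.4837, -0.3268, 0.1104]
tool_rot: [-2.526, -1.867, 0.0]
contact_force: [-0.6, -0.3, 0.1]
opening: -0.0005
grip_force: 0.0
```

play_rows --series '[[0, [0, 0, 0], [0, 0, 0]]]'

```text
t: 2.28
tool_pos: [0.4829, -0.3261, 0.1094]
tool_rot: [-2.529, -1.857, 0.001]
contact_force: [0.1, -0.2, -0.4]
opening: 0.0001
grip_force: 0.0
```

```bash
cat >> h.py <<'E'
from scipy.spatial.transform import Rotation as Ro
O=np.array([.4800,-.3439]);A=Ro.from_euler('z',-.3005).as_matrix()
def rep():
    o=ctrl.get_obs();p=o["tool_pos"]-[*O,0];M=A.T@Ro.from_rotvec(o["tool_rot"]).as_matrix()
    print("t",round(o["t"],2),"box-frame tip mm",(A.T@p*1000).round(1),"F",o["contact_force"].round(1),"open",round(o["opening"],4))
    print(M.round(3).tolist())
E
python3 -c "
from h import *
rep();cv2.imwrite('pics/side1.png',cv2.resize(imaging.get_image('side')['color'][120:260,120:330],None,fx=3.8,fy=3.8,interpolation=2))"
```

```text
t 2.27 box-frame tip mm [ -2.5  17.9 109.4] F [ 0.1 -0.2 -0.4] open 0.0001
[[0.003, 1.0, -0.003], [1.0, -0.003, 0.002], [0.002, -0.003, -1.0]]
```

View pics/side1.png

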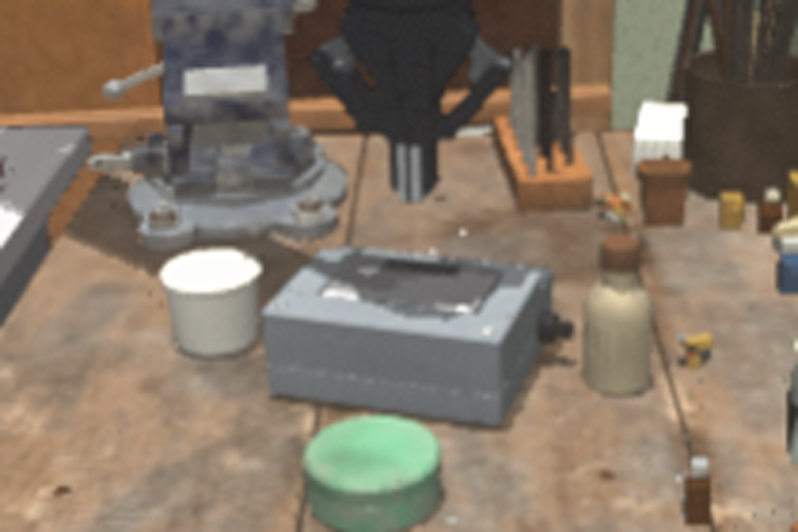

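play_rows --series '[[0, [0.02, 0.05, 0.3], [0, 0, 0]], [0, [0, 0, 0.3], [0, 0, 0]], [0, [0, 0, 0.24], [0, 0, 0]], [0, [0, 0, 0], [0, 0, 0]], [0, [0, 0, 0.05], [0, 0, 0]], [0, [0, 0, 0.05], [0, 0, 0]], [0, [0, 0, 0.04], [0, 0, 0]]]'

```text
t: 3.2
tool_pos: [0.4868, -0.327, 0.0626]
tool_rot: [2.53, 1.861, 0.0]
contact_force: [-0.6, -0.2, 1.1]
opening: 0.0001
grip_force: 0.6
```

play_rows --series '[[0, [0, 0, 0.03], [0, 0, 0]]]'

```text
t: 3.32
tool_pos: [0.4869, -0.3269, 0.0612]
tool_rot: [2.53, 1.861, 0.0]
contact_force: [-0.6, 1.0, 2.3]
opening: 0.0002
grip_force: 0.8
```

play_rows --series '[[0, [0, 0, 0.03], [0, 0, 0]]]'

```text
t: 3.45
tool_pos: [0.4869, -0.3269, 0.0597]
tool_rot: [2.53, 1.861, 0.0]
contact_force: [-0.5, 1.0, 1.8]
opening: 0.0002
grip_force: 1.1
```

play_rows --series '[[0, [0, 0, 0.03], [0, 0, 0]], [0, [0, 0, 0.03], [0, 0, 0]]]'

```text
t: 3.7
tool_pos: [0.4868, -0.327, 0.0565]
tool_rot: [2.53, 1.861, 0.0]
contact_force: [-0.5, 0.5, 4.2]
opening: -0.0001
grip_force: 2.4
```

play_rows --series '[[0, [0, 0, 0.02], [0, 0, 0]]]'

```text
t: 3.82
tool_pos: [0.4869, -0.3271, 0.0561]
tool_rot: [2.53, 1.861, -0.0]
contact_force: [-2.1, 1.5, 8.2]
opening: -0.0001
grip_force: 4.0
```

play_rows --series '[[0, [0, 0, -0.4], [0, 0, 0]], [0, [0.7, 0, -0.7], [0, 0, 0]], [0, [0.9, 0, -0.5], [0, 0, 0]], [0, [0, 0, -0.3], [0, 0, 0]], [0, [0, 0, 0], [0, 0, 0]], [0, [0, 0, 0], [0, 0, 0]], [0, [0, 0, 0], [0, 0, 0]]]'

```text
t: 4.7
tool_pos: [0.5095, -0.2507, 0.1488]
tool_rot: [-2.53, -1.859, 0.001]
contact_force: [0.6, -0.4, 0.6]
opening: -0.0001
grip_force: 0.0
```

```bash
python3 -c "
from h import *
rep()
a=imaging.get_image('side')['color'][120:260,120:330];b=imaging.get_image('top')['color'][140:280,150:360]
cv2.imwrite('pics/both2.png',cv2.resize(np.vstack([a,b]),None,fx=2.1,fy=2.1,interpolation=2))"
```

```text
t 4.7 box-frame tip mm [  0.6  97.7 148.8] F [ 0.6 -0.4  0.6] open -0.0001
[[0.003, 1.0, -0.002], [1.0, -0.003, 0.001], [0.001, -0.002, -1.0]]
```

View pics/both2.png

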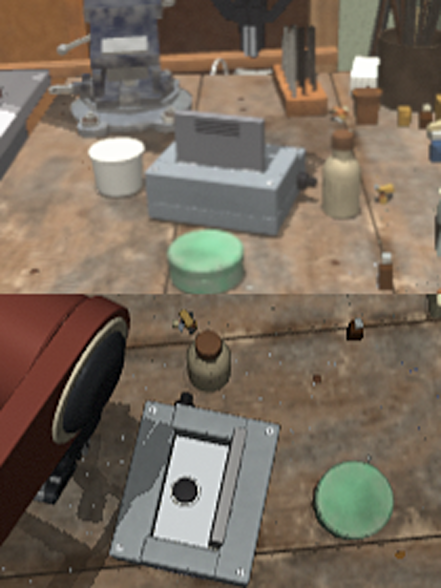

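The cover is open, and the button shows at about top pixel (238,233). I'll check that point, then move over it.

```bash
python3 -c "
from h import *
p=toworld(imaging.get_image('top'),[[238.1,233.3]],.04)[0]
print(A.T@(p-[*O,0])*1000)"
```

```text
[-0.16169795  9.44418427 40.        ]
```

play_rows --series '[[0, [-0.6, 0, 0], [0, 0, 0]], [0, [-0.6, 0, 0], [0, 0, 0]], [0, [-0.63, 0, 0], [0, 0, 0]], [0, [0, 0, 0], [0, -1, 0]], [0, [0, 0, 0], [0, 0, 0]]]'

```text
t: 5.48
tool_pos: [0.4832, -0.3367, 0.1496]
tool_rot: [2.46, 1.813, -0.171]
contact_force: [0.3, 0.2, -0.6]
opening: 0.0001
grip_force: 0.0
```

```bash
python3 -c "
from h import *
rep()"
```

```text
t 5.47 box-frame tip mm [  0.9   7.9 149.6] F [ 0.3  0.2 -0.6] open 0.0001
[[0.0, 1.0, -0.001], [0.991, -0.0, -0.137], [-0.137, -0.001, -0.991]]
```

play_rows --series '[[0, [0.05, 0, 0.41], [0, 0, 0]], [0, [0.05, 0, 0.41], [0, 0, 0]], [0, [0.05, 0, 0.41], [0, 0, 0]], [0, [0.05, 0, 0.41], [0, 0, 0]], [0, [0.05, 0, 0.41], [0, 0, 0]], [0, [0, 0, 0], [0, 0, 0]]]'

```text
t: 6.22
tool_pos: [0.4811, -0.3384, 0.0441]
tool_rot: [2.464, 1.813, -0.174]
contact_force: [-0.3, 0.2, 0.2]
opening: -0.0001
grip_force: 0.0
```

play_rows --series '[[0, [0, 0, 0.06], [0, 0, 0]], [0, [0.01, 0, 0.06], [0, 0, 0]], [0, [0, 0, 0], [0, 0, 0]]]'

```text
t: 6.6
tool_pos: [0.4828, -0.3401, 0.0415]
tool_rot: [2.46, 1.809, -0.172]
contact_force: [-0.1, -0.2, -1.0]
opening: 0.0002
grip_force: 0.0
```

play_rows --series '[[0, [0, 0, 0.04], [0, 0, 0]], [0, [0, 0, 0], [0, 0, 0]]]'

```text
t: 6.85
tool_pos: [0.4829, -0.3403, 0.0396]
tool_rot: [2.46, 1.809, -0.171]
contact_force: [-0.1, 1.3, 2.4]
opening: -0.0001
grip_force: 1.1
```

play_rows --series '[[0, [0.01, 0, 0.04], [0, 0, 0]], [0, [0, 0, 0.03], [0, 0, 0]]]'

```text
t: 7.1
tool_pos: [0.4829, -0.3403, 0.0359]
tool_rot: [2.459, 1.809, -0.171]
contact_force: [2.0, 2.3, 4.9]
opening: -0.0
grip_force: 2.1
```

play_rows --series '[[0, [0, 0, 0.03], [0, 0, 0]], [0, [0, 0, 0], [0, 0, 0]]]'

```text
t: 7.35
tool_pos: [0.483, -0.3405, 0.0357]
tool_rot: [2.46, 1.809, -0.171]
contact_force: [-1.0, 4.2, 10.8]
opening: -0.0
grip_force: 5.5
```

play_rows --series '[[0, [-0.03, 0, -0.2], [0, 0, 0]], [0, [-0.09, 0, -0.6], [0, 0, 0]], [0, [-0.1, 0, -0.75], [0, 0, 0]], [0, [-0.1, 0, -0.75], [0, 0, 0]], [0, [0, 0, 0], [0, 1, 0]], [0, [0, 0, 0], [0, 0, 0]]]'

```text
t: 8.1
tool_pos: [0.4818, -0.3417, 0.1504]
tool_rot: [2.532, 1.857, -0.002]
contact_force: [0.2, 0.4, -1.1]
opening: -0.0001
grip_force: 0.0
```

play_rows --series '[[0, [-0.6, 0, 0], [0, 0, 0]], [0, [-0.6, 0, 0], [0, 0, 0]], [0, [-0.5, 0, 0], [0, 0, 0]], [0, [0, 0, 0], [0, 0, 0]]]'

```text
t: 8.6
tool_pos: [0.4563, -0.4221, 0.1492]
tool_rot: [-2.531, -1.858, 0.001]
contact_force: [0.5, 0.3, 0.1]
opening: -0.0003
grip_force: 0.0
```

```bash
python3 -c "
from h import *
rep()
a=imaging.get_image('side')['color'][120:260,120:330];b=imaging.get_image('top')['color'][140:280,150:360]
cv2.imwrite('pics/both3.png',cv2.resize(np.vstack([a,b]),None,fx=2.1,fy=2.1,interpolation=2))"
```

```text
t 8.6 box-frame tip mm [  0.5 -81.7 149.2] F [0.5 0.3 0.1] open -0.0003
[[0.004, 1.0, -0.002], [1.0, -0.004, 0.0], [0.0, -0.002, -1.0]]
```

View pics/both3.png

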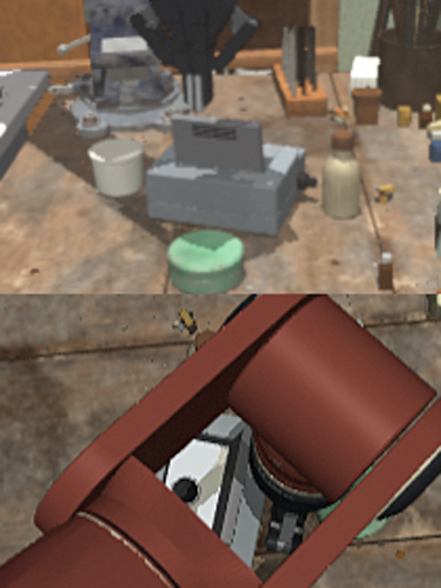

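The cover is still upright and the finger is behind it, on the ridged outer side. I'll sweep the cover down along its arc.

play_rows --series '[[0, [0.1, 0, 0.84], [0, 0, 0]], [0, [0.3, 0, 0], [0, 0, 0]], [0, [0.2, 0, 0], [0, 0, 0]], [0, [0.16, 0, 0], [0, 0, 0]], [0, [0.16, 0, 0], [0, 0, 0]], [0, [0.14, 0, 0.03], [0, 0, 0]], [0, [0.14, 0, 0.05], [0, 0, 0]]]'

```text
t: 9.57
tool_pos: [0.4755, -0.364, 0.1048]
tool_rot: [2.53, 1.861, 0.0]
contact_force: [0.8, -0.5, 0.2]
opening: -0.0
grip_force: 0.5
```

```bash
python3 -c "
from h import *
rep()"
```

```text
t 9.57 box-frame tip mm [  1.7 -20.5 104.8] F [ 0.8 -0.5  0.2] open -0.0
[[0.002, 1.0, 0.001], [1.0, -0.002, -0.001], [-0.001, 0.001, -1.0]]
```

play_rows --series '[[0, [0.1, 0, 0.09], [0, 0, 0]], [0, [0.1, 0, 0.09], [0, 0, 0]], [0, [0.18, 0, 0.22], [0, 0, 0]], [0, [0.22, 0, 0.2], [0, 0, 0]], [0, [0.1, 0, 0.14], [0, 0, 0]], [0, [0.04, 0, 0.06], [0, 0, 0]], [0, [0, 0, 0], [0, 0, 0]]]'

```text
t: 10.45
tool_pos: [0.4859, -0.3281, 0.0637]
tool_rot: [-2.529, -1.861, -0.0]
contact_force: [-0.1, 0.9, 1.5]
opening: 0.0003
grip_force: 0.6
```

```bash
python3 -c "
from h import *
rep()
a=imaging.get_image('side')['color'][140:240,160:310]
cv2.imwrite('pics/s4.png',cv2.resize(a,None,fx=4,fy=4,interpolation=2))"
```

```text
t 10.45 box-frame tip mm [ 1.  16.8 63.7] F [-0.1  0.9  1.5] open 0.0003
[[0.002, 1.0, -0.001], [1.0, -0.002, 0.001], [0.001, -0.001, -1.0]]
```

View pics/s4.png

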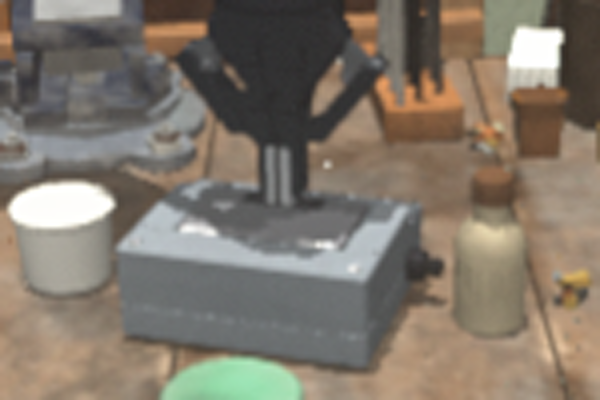

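The cover is down under the fingertips at about (285,205), held nearly level. I'll press it in.

play_rows --series '[[0, [0, 0, 0.04], [0, 0, 0]], [0, [0, 0, 0.04], [0, 0, 0]], [0, [0, 0, 0.04], [0, 0, 0]], [0, [0, 0, 0.03], [0, 0, 0]], [0, [0, 0, 0], [0, 0, 0]]]'

```text
t: 11.12
tool_pos: [0.4863, -0.329, 0.057]
tool_rot: [2.53, 1.861, 0.0]
contact_force: [0.0, 0.7, 3.4]
opening: -0.0001
grip_force: 1.5
```

play_rows --series '[[0, [0, 0, 0.02], [0, 0, 0]], [0, [0, 0, 0], [0, 0, 0]]]'

```text
t: 11.38
tool_pos: [0.4863, -0.3291, 0.0566]
tool_rot: [2.53, 1.861, 0.0]
contact_force: [-1.5, 0.9, 6.9]
opening: 0.0001
grip_force: 3.3
```

play_rows --series '[[0, [0, 0, 0.01], [0, 0, 0]], [0, [0, 0, 0], [0, 0, 0]]]'

```text
t: 11.62
tool_pos: [0.4864, -0.3291, 0.0564]
tool_rot: [2.53, 1.861, 0.0]
contact_force: [-1.2, 2.4, 7.8]
opening: -0.0001
grip_force: 4.1
```

play_rows --series '[[0, [0, 0, -0.15], [0, 0, 0]], [0, [0, 0, -0.2], [0, 0, 0]], [0, [0.7, 0, -0.7], [0, 0, 0]], [0, [0.9, 0, -0.6], [0, 0, 0]], [0, [0.9, 0, -0.3], [0, 0, 0]], [0, [0, 0, 0], [0, 0, 0]], [0, [0, 0, 0], [0, 0, 0]], [0, [0, 0, 0], [0, 0, 0]]]'

```text
t: 12.62
tool_pos: [0.5224, -0.2101, 0.1517]
tool_rot: [-2.531, -1.859, 0.001]
contact_force: [0.0, -0.1, 0.9]
opening: -0.0004
grip_force: 0.0
```

```bash
python3 -c "
from h import *
rep()
a=imaging.get_image('side')['color'][120:260,120:330];b=imaging.get_image('top')['color'][140:280,150:360]
cv2.imwrite('pics/both5.png',cv2.resize(np.vstack([a,b]),None,fx=2.1,fy=2.1,interpolation=2))"
```

```text
t 12.62 box-frame tip mm [  0.9 140.4 151.7] F [ 0.  -0.1  0.9] open -0.0004
[[0.003, 1.0, -0.002], [1.0, -0.003, 0.0], [0.0, -0.002, -1.0]]
```

View pics/both5.png

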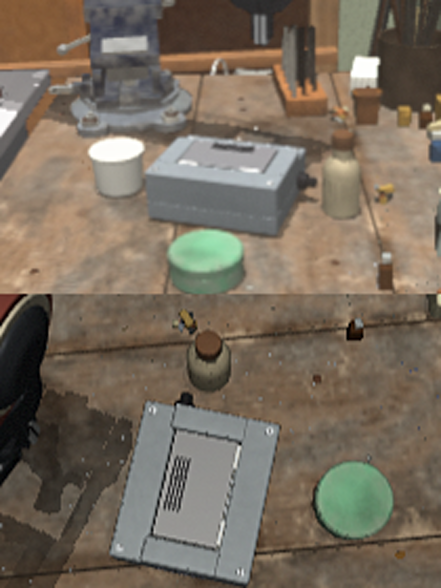

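The cover is shut, level and latched in both views. The box, tin, pot and bottle haven't moved, and the arm is clear.

```bash
python3 -c "
from station import ctrl
print(ctrl.finish_job())"
```

```text
the job is handed in; nothing more can be done
None
```

The job is handed in at about 12.6 s: the cover popped open, the reset button was pressed to its stop and released, and the cover was pushed shut and looks latched in the last pictures, with the box and bystanders not visibly moved.

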